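Press home both caps of the feeder's dosing head

ROBOT

A 6-joint arm with a two-finger parallel gripper is mounted at the origin on the work surface. World frame = base frame: x ahead of the robot, y to its left, z up, the work surface at z = 0. Lengths are in m, angles in rad, forces in N, time in s.
With the tool pointing down it reaches from about 0.35 to 0.775 m from the base axis. Payload 5.5 kg.
Tool frame: the origin (TCP) lies on the centre line of the jaws, within the pads' length; the fingertips stand 11 mm ahead of it and the grasp point (between the pads) lies 8 mm behind it; z points along the fingers, y is the line along which they close (so a half turn about z gives the same grasp; the last joint's range is limited). The gripper opens to 85 mm and grips with 20 to 120 N. Pads are 22 mm wide; open, the fingers measure 114 mm over their backs; the gripper's body (76 mm by 85 mm) begins 54 mm behind the grasp point. The pads swing forward as they close: fully open they stand 13 mm farther back than shut.
Start: joints at [-1.292, 0.313, 0.046, 1.304, 0, 1.431], TCP at [0.234, -0.525, 0.242] pointing down, gripper open.
Joint ranges: [-2.76, 2.76], [-0.86, 1.69], [-1.03, 1.26], [-2.2, 2.34], [-1.47, 1.5], [-3.14, 3.14]. Speed limits (rad/s): [2.57, 2.57, 3.14, 3.14, 3.14, 3.14].

INTERFACE

Orientations are given as a unit quaternion [w, x, y, z].
In Python, from workcell import get_state, eyes, env gives the robot as it stands.
- The arm moves only by the shell command python3 -m inch 'ROWS' [OPENING] [FORCE]. ROWS is JSON, one flat list of numbers, 4 for each row, row after row: the shift along the tool's x, y, z in cm, then the turn about the tool's z in rad. A call has exactly 5 rows; each row shifts and turns the commanded pose from where the row before left it, along the tool's axes as they then stand; what a row does not reach is not made up. A row lasts 1/12 s, in which the tool goes at most 41.7 mm and 7.16 degrees, less where a joint would pass 70% of its speed; a pose out of reach is approached as far as the arm can. A call is refused whole if a number of a shift passes 4.17 or a number of a turn 0.125, either way. A call with a gripper value outside its range is refused whole. OPENING is the opening, from -1 (shut) to 1 (fully open), set as the call begins (- or left out, the last holds). The fingers move at their own pace and stop on an object; FORCE is the grip in N (left out, the last holds). Time passes only in rows, so rows that do not move let the fingers close, or fill a call up. It gives the time, the measured TCP pose, the force, the opening and the grip force at its end, in the units of the state.
- get_state(): the state, without advancing time (a new reading comes with each control period).
- eyes.read_camera(name): name is "scene" or "top"; returns the picture (384x512x3 uint8, red, green, blue); there is no depth.
- eyes.camera_info(name): a dict with "fovy" (degrees; the focal length in pixels is half the picture's height over the tangent of half this angle, whatever the lens; pixels are square), "cx", "cy" (the principal point, pixels), "xyz" and "orientation" of the camera in the world. Camera axes: x right, y down, z forward; pixel columns grow to the right and rows downward; lengths in m; the calibration is good to about 2 mm. A picture is of the moment at which its call begins. camera_info takes no time and is no camera call.
- env.hand_in(): hands the job in; it is judged then, once.
The state is a dict: "clock": time; "joint_pos": joint angles; "qvel": joint speeds; "tau": joint torques, N m; "tcp_pos": TCP position; "orientation": TCP orientation; "wrist_force": force on the tool from outside, world axes, zero at the start; "ft_torque": the same for the moment, N m; "finger_gap": finger opening in m; "grip_force": force on a finger pad.
Only numpy, scipy, OpenCV 4.12 (cv2) and the standard library are available. Lean on these libraries where they do the work, as an engineer would, in place of code of your own. Each camera call takes 0.05 s, during which the arm holds its last target. There are 200 camera calls.

TASK

With closed fingers tilted square to the sloping face, press the round cap that faces you on the dosing head fully home and hold a firm push on it for a moment to confirm that it is seated. Then turn the hand crank half a turn to its other stop, so that the other cap comes round to face you under the guard, and press that one fully home in the same way. Do not ram the caps, leave the crank at that stop, and leave the cup, gear wheels and capacitor where they are.

Things in the scene. Friction and masses are not known exactly. Their poses are not given: they have to be found in the camera images.
- gearbox: rust-flecked green gearbox, housing 170 x 400 x 70 mm, bolted down. Origin: on the bench under its middle; x away from the robot at yaw 0, y left. Head's axis at (30, 90) mm, crank's axis at (-60, -150) mm. A steel guard plate 70 x 224 (y) mm, underside 245 mm above the bench, is centred over the head on posts at y = -15 and 195 mm; the head's front is open.
- head: aluminium gable-shaped dosing head on the vertical test shaft, 92 mm wide, two faces sloping down 30 degrees from level front and back, a cap in each. Origin: on the shaft's axis on the gearbox's top, 70 mm above the bench. It turns with the crank, same angle and direction.
- crank (a joint): hand crank angle (rad): 0 at the start stop (arm points to the gearbox's -y, front cap faces the robot), 3.14 at the other stop (rear cap faces the robot). Grows clockwise seen from above: the grip passes the robot's side (-x) and ends pointing to +y. Friction about 6 N at the grip; stays where left.
- crank_grip (a point): the crank's upright round wooden grip, 28 mm diameter, 68 mm long, spins freely on its pin; the point lies on its axis 20 mm below its top, 147 mm above the bench. Crank radius 65 mm.
- cap_front: grey plastic cap, flange 70 mm dia, 10 mm thick, with a rubber crown 52 mm dia, 12 mm high on top. Origin: centre of the flange's underside; z points out of its face; crown top at +22 mm. Slides along z, starts 6 to 12 mm proud, drags with 6 N, stays where left, stops hard when home. The crown yields 1 mm per 4 N. Firm push: 15 to 25 N for 0.5 s; cracks above 50 N. Faces the robot at the start.
- cap_rear: grey plastic cap, flange 70 mm dia, 10 mm thick, with a rubber crown 52 mm dia, 12 mm high on top. Origin: centre of the flange's underside; z points out of its face; crown top at +22 mm. Slides along z, starts 6 to 12 mm proud, drags with 6 N, stays where left, stops hard when home. The crown yields 1 mm per 4 N. Firm push: 15 to 25 N for 0.5 s; cracks above 50 N. On the far side at the start.
- seat_front (a point): centre of the head's sloping face under cap_front, where the origin of cap_front lies when fully home. Moves with the head.
- seat_rear (a point): centre of the head's sloping face under cap_rear, where the origin of cap_rear lies when fully home. Moves with the head.
- feed_cup: bystander: yellow plastic cup, 80 mm diameter, 90 mm high, open. Origin: underside centre.
- gear_large: bystander: bronze gear wheel lying flat, 114 mm diameter, 26 mm high. Origin: underside centre.
- gear_small: bystander: bronze gear wheel lying flat, 86 mm diameter, 26 mm high. Origin: underside centre.
- capacitor: bystander: grey motor capacitor canister standing upright, 54 mm diameter, 119 mm high. Origin: underside centre.

How it is judged:
By the outcome, as a careful person would: the job done as asked, in the order asked, and still so for the second after the job is handed in, with the robot touching nothing.
It also fails if it takes over 67 s, if anything falls off the work surface, if the arm or the gripper's body presses on something with over 40 N, if the wrist force passes 120 N, or if a joint passes its speed limit or range.

## Working session

There is one attempt and no reset: what is moved stays moved. The work goes in short steps, Python scripts to look and compute and a shell command to move; the robot and the scene stay as the last step left them, time stands still between calls to the robot, and variables do not carry over. Pictures are saved under pics/ and viewed, at most 10 in all, crops included, and the job is handed in when it is done.

```bash
mkdir -p pics; ls; python3 - <<'E'
from workcell import get_state, eyes
import cv2
print(get_state())
for n in("scene","top"):
    print(n,eyes.camera_info(n)); cv2.imwrite(f"pics/{n}0.png",cv2.cvtColor(eyes.read_camera(n),cv2.COLOR_RGB2BGR))
E
```

```text
pics
{'clock': 0.0, 'joint_pos': array([-1.29160731e+00,  3.14006126e-01,  4.49957493e-02,  1.30359623e+00,
        6.10231607e-06,  1.43118158e+00]), 'qvel': array([-4.77773619e-05,  7.36982515e-04, -8.55070222e-05, -8.32365759e-04,
        1.22096468e-03, -5.10886901e-04]), 'tau': array([-5.64407728e-04, -4.80627716e+01,  2.98533654e+01,  1.92578364e-02,
       -1.50359106e-04,  4.77787111e-06]), 'tcp_pos': array([ 0.23368521, -0.52484576,  0.24141245]), 'orientation': array([-9.03151220e-04,  9.78155023e-01,  2.07874797e-01, -6.00722526e-05]), 'wrist_force': array([ 0.15771381, -0.4127266 , -0.62900934]), 'ft_torque': array([0.03309368, 0.03198919, 0.00136652]), 'grip_force': 0.0, 'finger_gap': 0.08578491804436814}
scene {'fovy': 46.70989581042169, 'cx': 253.25591181407623, 'cy': 195.11938291191257, 'xyz': array([1.19768066, 0.38483016, 0.76607136]), 'orientation': array([-0.20140129,  0.43026752,  0.80408592, -0.35742583])}
top {'fovy': 45.251394683106874, 'cx': 257.7815708842211, 'cy': 194.69782683497172, 'xyz': array([0.35585656, 0.00917823, 1.35887556]), 'orientation': array([-0.07209396,  0.71621605, -0.69034807,  0.07250218])}
```

View pics/scene0.png

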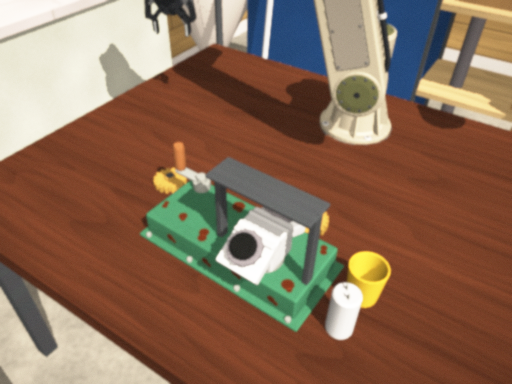

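View pics/top0.png

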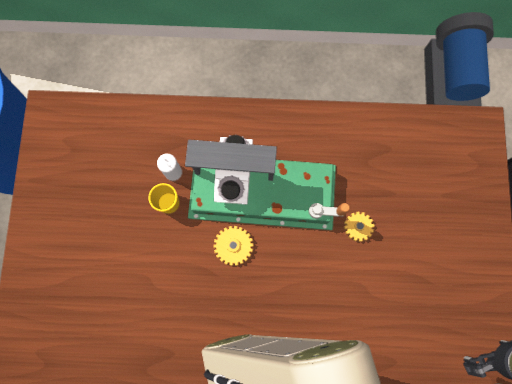

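The scene view shows the gearbox with the guard over the head, the orange grip at (180,157) and the cup and capacitor on the right. In the top view, the front cap is at (231,189), the guard plate at x 187-275, y 142-171, the grip at (344,208) and the crank hub at (318,210). The large gear is in front of the head at (233,245).

```bash
cat > h.py <<'E'
import numpy as np, cv2
from scipy.spatial.transform import Rotation as R
from workcell import get_state, eyes
def cam(n):
    i=eyes.camera_info(n); q=i['orientation']
    return i['xyz'],R.from_quat([*q[1:],q[0]]).as_matrix(),192/np.tan(np.radians(i['fovy']/2)),i['cx'],i['cy']
def ray(n,p):
    o,M,f,cx,cy=cam(n); d=M@[(p[0]-cx)/f,(p[1]-cy)/f,1]; return o,d/np.linalg.norm(d)
def onz(n,p,z):
    o,d=ray(n,p); return o+d*(z-o[2])/d[2]
def tri(p,q):
    a,d=ray('scene',p); b,e=ray('top',q)
    s=np.linalg.lstsq(np.c_[d,-e],b-a,rcond=None)[0]; u,v=a+s[0]*d,b+s[1]*e
    return (u+v)/2,np.linalg.norm(u-v)
def proj(n,P):
    o,M,f,cx,cy=cam(n); c=M.T@(np.array(P)-o); return np.array([cx+f*c[0]/c[2],cy+f*c[1]/c[2]])
def shot(n,fn=None,box=None,k=4):
    im=cv2.cvtColor(eyes.read_camera(n),cv2.COLOR_RGB2BGR)
    if fn:
        c=im if box is None else im[box[1]:box[3],box[0]:box[2]]
        cv2.imwrite('pics/'+fn,cv2.resize(c,None,fx=k,fy=k,interpolation=cv2.INTER_CUBIC))
    return im
E
python3 - <<'E'
from h import *
im=cv2.imread('pics/top0.png')
hsv=cv2.cvtColor(im,cv2.COLOR_BGR2HSV)
g=cv2.inRange(hsv,(60,80,40),(90,255,255)); g[:100]=0
pts=cv2.findNonZero(g); r=cv2.minAreaRect(pts); print('green',r,[onz('top',p,0.0).round(3) for p in cv2.boxPoints(r)])
c=im[120:260,150:390]; cv2.imwrite('pics/topc.png',cv2.resize(c,None,fx=3.3,fy=3.3,interpolation=cv2.INTER_CUBIC))
for z,p in((.245,(187,142)),(.245,(275,171)),(.167,(344,208)),(.1,(318,210)),(.15,(231,189)),(.02,(233,245))): print(p,onz('top',p,z).round(4))
s=cv2.imread('pics/scene0.png')[130:340,130:400]; cv2.imwrite('pics/scenec.png',cv2.resize(s,None,fx=2.8,fy=2.8,interpolation=cv2.INTER_CUBIC))
E
```

```text
green ((262.2222900390625, 191.1043701171875), (144.2632293701172, 65.17462921142578), 4.474896430969238) [array([0.56 , 0.219, 0.   ]), array([0.761, 0.217, 0.   ]), array([ 0.742, -0.224,  0.   ]), array([ 0.542, -0.209,  0.   ])]
(187, 142) [0.7166 0.1965 0.245 ]
(275, 171) [ 0.6492 -0.028   0.245 ]
(344, 208) [ 0.5762 -0.2148  0.167 ]
(318, 210) [ 0.5803 -0.1552  0.1   ]
(231, 189) [0.6199 0.0856 0.15  ]
(233, 245) [0.4823 0.08   0.02  ]
```

View pics/topc.png

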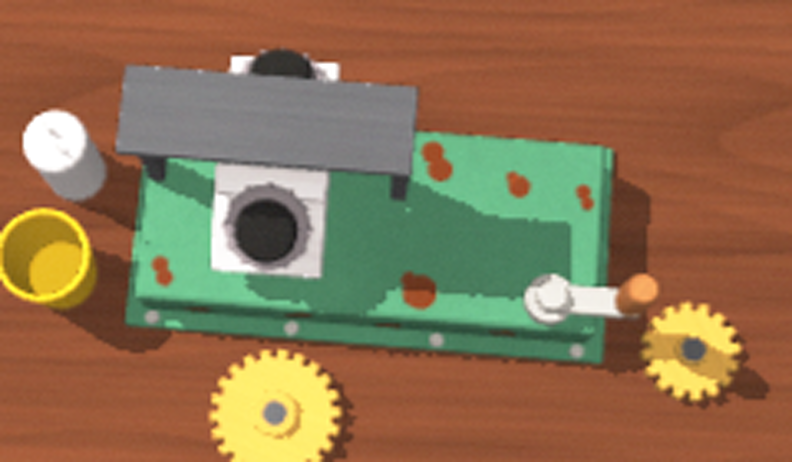

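View pics/scenec.png

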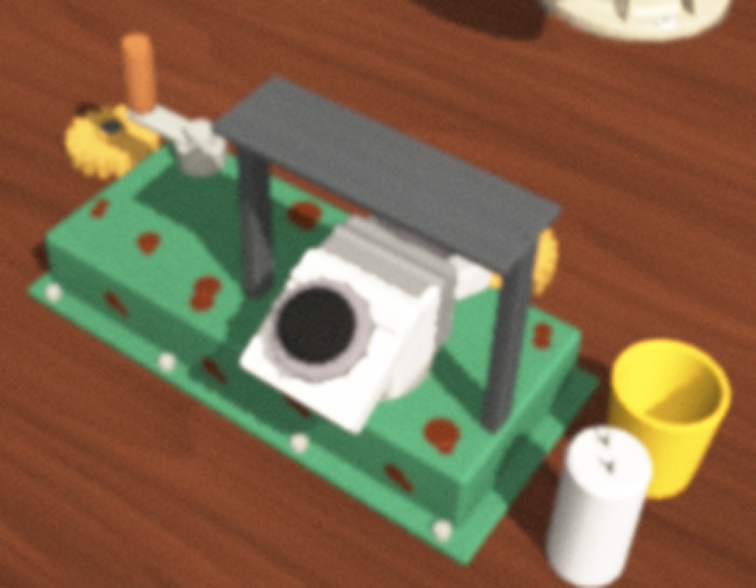

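The top crop gives the guard corners (127,66), (417,87), (411,174), (118,152), the front crown at about (266,230) and the grip top at (642,288). The scene crop gives the rear crown at (317,323), the rear face's lower corners at (243,362) and (358,432), and the grip top at (137,38). The `inch` rows only have a turn about tool z, so I'll check how it says a tilt is made.

Top and scene views agree: grip z is 0.171 against 0.167 expected, and the crown tops are at r≈66 mm, z≈163 mm, which is 6 mm proud. Next I'll move to open space in front, turn the tool, and find out how tilt behaves.

```bash
python3 -m inch '[2.9,-2.3,-1.2,0, 2.9,-2.3,-1.2,0, 2.9,-2.3,-1.2,0, 2.9,-2.3,-1.2,0, 2.9,-2.3,-1.2,0]' -1 40
python3 -m inch '[2.9,-2.3,-1.2,0, 2.9,-2.3,-1.2,0, 2.9,-2.3,-1.2,0, 2.9,-2.3,-1.2,0, 2.9,-2.3,-1.2,0]'
python3 -m inch '[0,0,0,-0.12, 0,0,0,-0.12, 0,0,0,-0.12, 0,0,0,-0.12, 0,0,0,-0.12]'
```

```text
clock: 0.52
tcp_pos: [0.3197, -0.3596, 0.3023]
orientation: [-0.0, 0.978, 0.207, -0.0]
wrist_force: [0.3, -0.7, -0.7]
finger_gap: 0.0257
grip_force: 0.0
clock: 0.93
tcp_pos: [0.4055, -0.1954, 0.3627]
orientation: [-0.0, 0.978, 0.208, -0.0]
wrist_force: [1.0, -1.0, 0.2]
finger_gap: -0.0
grip_force: 0.0
clock: 1.35
tcp_pos: [0.4052, -0.1969, 0.362]
orientation: [-0.0, 0.871, 0.491, -0.0]
wrist_force: [-0.1, 0.7, -0.3]
finger_gap: -0.0001
grip_force: 0.0
```

```bash
python3 -m inch '[0,0,0,-0.125, 0,0,0,-0.125, 0,0,0,-0.125, 0,0,0,-0.125, 0,0,0,-0.125]'
python3 -m inch '[0,0,0,-0.125, 0,0,0,-0.125, 0,0,0,-0.125, 0,0,0,-0.125, 0,0,0,-0.125]'
python3 -m inch '[0,0,0,-0.125, 0,0,0,-0.125, 0,0,0,-0.125, 0,0,0,-0.125, 0,0,0,-0.125]'
python3 -m inch '[0,0,0,-0.11, 0,0,0,-0.1, -3,3.0,-1.5,0, -3,3.0,-1.5,0, -3,3.0,-1.5,0]'
python3 -m inch '[-3.5,1.9,-1,0, -3.5,1.9,-1,0, -3.5,1.9,-1,0, -3.5,0,0,0, -3.5,0,0,0]'; python3 -c "
from h import *;print(get_state()['joint_pos'].round(3))"
```

```text
clock: 1.77
tcp_pos: [0.405, -0.1971, 0.3619]
orientation: [-0.0, 0.679, 0.735, -0.0]
wrist_force: [-1.0, -0.0, 0.5]
finger_gap: -0.0001
grip_force: 0.0
clock: 2.18
tcp_pos: [0.405, -0.1971, 0.3619]
orientation: [-0.0, 0.42, 0.908, 0.0]
wrist_force: [0.3, -0.8, -0.4]
finger_gap: 0.0004
grip_force: 0.0
clock: 2.6
tcp_pos: [0.405, -0.1972, 0.3619]
orientation: [-0.0, 0.121, 0.993, 0.0]
wrist_force: [0.3, 0.2, 0.0]
finger_gap: -0.0001
grip_force: 0.0
clock: 3.02
tcp_pos: [0.4919, -0.1166, 0.4041]
orientation: [-0.0, 0.02, 1.0, 0.0]
wrist_force: [0.9, -0.7, 0.3]
finger_gap: 0.0005
grip_force: 0.0
clock: 3.43
tcp_pos: [0.6633, -0.0649, 0.4345]
orientation: [0.001, 0.018, 1.0, -0.0]
wrist_force: [1.4, -1.2, 1.8]
finger_gap: 0.0001
grip_force: 0.0
[-0.218  0.634  1.042  1.977  0.    -0.183]
```

```bash
python3 -m inch '[0,3.8,0,0, 0,3.8,0,0, 0,3.8,0,0, 0,0,0,0, 0,0,0,0]'
python3 -m inch '[-3,0,0,0, -3,0,0,0, -3,0,0,0, -3,0,0,0, 0,0,0,0]'; python3 -c "
from h import *;print(get_state()['joint_pos'].round(3))"
python3 -m inch '[-3,0,0,0, -3,0,0,0, -3,0,0,0, 0,0,0,0, 0,0,0,0]'; python3 -c "
from h import *;print(get_state()['joint_pos'].round(3))"
```

```text
clock: 3.85
tcp_pos: [0.6659, 0.0497, 0.4338]
orientation: [-0.001, 0.017, 1.0, -0.0]
wrist_force: [-0.0, -0.6, 0.3]
finger_gap: -0.0
grip_force: 0.0
clock: 4.27
tcp_pos: [0.7403, 0.0379, 0.3946]
orientation: [0.024, 0.02, 1.0, 0.001]
wrist_force: [1.0, 0.1, -1.7]
finger_gap: 0.0001
grip_force: 0.0
[-0.058  0.803  1.26   1.98   0.004 -0.018]
clock: 4.68
tcp_pos: [0.7846, 0.0337, 0.3713]
orientation: [0.052, 0.019, 0.998, 0.002]
wrist_force: [-1.2, -0.1, -0.3]
finger_gap: 0.0002
grip_force: 0.0
[-0.062  0.839  1.263  1.89   0.008 -0.023]
```

```bash
python3 -m inch '[0,0,0,0, 0,0,0,0, 0,0,0,0, 0,0,0,0, 0,0,0,0]'; python3 -c "
from h import *;print(get_state()['joint_pos'].round(4))"
python3 -m inch '[3,0,0,0, 3,0,0,0, 3,0,0,0, 0,0,0,0, 0,0,0,0]'; python3 -c "
from h import *;print(get_state()['joint_pos'].round(4))"
```

```text
clock: 5.1
tcp_pos: [0.7853, 0.0349, 0.3722]
orientation: [0.054, 0.019, 0.998, 0.002]
wrist_force: [0.4, -0.7, -0.1]
finger_gap: 0.0
grip_force: 0.0
[-0.0606  0.8387  1.264   1.8887  0.008  -0.0225]
clock: 5.52
tcp_pos: [0.7158, 0.0377, 0.3656]
orientation: [0.051, 0.019, 0.999, 0.002]
wrist_force: [0.2, -0.2, 0.6]
finger_gap: -0.0002
grip_force: 0.0
[-0.0626  0.5539  0.7109  1.6263  0.0083 -0.0248]
```

```bash
python3 -m inch '[-3.5,0.3,-1,0, -3.5,0.3,-1,0, -3.5,0.3,-1,0, -3.5,0,0,0, -3.5,0,0,0]';  python3 -c "
from h import *;print(get_state()['joint_pos'].round(4))"
python3 -m inch '[-3,0,-1,0, -3,0,-1,0, -3,0,-1,0, 0,0,0,0, 0,0,0,0]'; python3 -c "
from h import *;print(get_state()['joint_pos'].round(4))"
```

```text
clock: 5.93
tcp_pos: [0.8178, 0.0355, 0.3643]
orientation: [0.082, 0.019, 0.996, 0.003]
wrist_force: [0.5, -0.3, 1.4]
finger_gap: -0.0
grip_force: 0.0
[-0.0589  0.8533  1.263   1.8164  0.0124 -0.0202]
clock: 6.35
tcp_pos: [0.8463, 0.0299, 0.3792]
orientation: [0.122, 0.019, 0.992, 0.003]
wrist_force: [0.5, -0.3, 0.0]
finger_gap: 0.0001
grip_force: 0.0
[-0.0655  0.8436  1.2648  1.747   0.0182 -0.0252]
```

```bash
python3 -m inch '[-3,0.1,-2,0, -3,0.1,-2,0, -3,0.1,-2,0, -3,0.1,-2,0, 0,0,0,0]'
python3 -m inch '[-3,0.1,-2,0, -3,0.1,-2,0, -3,0.1,-2,0, 0,0,0,0, 0,0,0,0]'; python3 -c "
from h import *;print(get_state()['joint_pos'].round(4))"
```

```text
clock: 6.77
tcp_pos: [0.8629, 0.0268, 0.4312]
orientation: [0.179, 0.019, 0.984, 0.004]
wrist_force: [0.0, 0.4, 0.1]
finger_gap: -0.0002
grip_force: 0.0
clock: 7.18
tcp_pos: [0.8704, 0.0248, 0.4695]
orientation: [0.216, 0.019, 0.976, 0.005]
wrist_force: [-0.1, -0.5, -0.3]
finger_gap: 0.0004
grip_force: 0.0
[-0.0743  0.7549  1.2648  1.6467  0.0325 -0.0289]
```

```bash
python3 -m inch '[-3,0.1,-2,0, -3,0.1,-2,0, -3,0.1,-2,0, -2,0,-1.3,0, 0,0,0,0]'
python3 - <<'E'
from h import *
s=get_state();q=s['orientation'];M=R.from_quat([*q[1:],q[0]]).as_matrix();print(s['tcp_pos'],M.round(3),'tilt',np.degrees(np.arccos(-M[2,2])),np.arctan2(M[1,2],M[0,2]),s['joint_pos'].round(3))
E
```

```text
clock: 7.6
tcp_pos: [0.8733, 0.022, 0.5267]
orientation: [0.265, 0.019, 0.964, 0.005]
wrist_force: [-0.2, 0.0, 0.6]
finger_gap: 0.0
grip_force: 0.0
[0.8733424  0.02197749 0.52665897] [[-0.859  0.033  0.511]
 [ 0.039  0.999 -0.   ]
 [-0.511  0.02  -0.86 ]] tilt 30.725298724047555 -0.00027449431451309533 [-0.08   0.7    1.265  1.601  0.041 -0.03 ]
```

```bash
python3 -m inch '[3.7,0.4,-0.4,0, 3.7,0.4,-0.4,0, 3.7,0.4,-0.4,0, 3.7,0.4,-0.4,0, 3.7,0.4,-0.4,0]'
python3 -m inch '[3.7,0.4,-0.4,0, 3.7,0.4,-0.4,0, 3.7,0.4,-0.4,0, 3.7,0.4,-0.4,0, 3.7,0.4,-0.4,0]'
python3 -m inch '[3.7,0.4,-0.4,0, 0,0,0,0, 0,0,0,0, 0,0,0,0, 0,0,0,0]'
cat > rel.py <<'E'
from h import *
import sys
s=get_state();q=s['orientation'];M=R.from_quat([*q[1:],q[0]]).as_matrix();t=np.array(eval(sys.argv[1]))
print('tilt',np.degrees(np.arccos(-M[2,2])).round(1),'cm to go, tool axes',(100*M.T@(t-s['tcp_pos'])).round(2),'F tool',(M.T@s['wrist_force']).round(1),'tcp',s['tcp_pos'].round(4),s['joint_pos'].round(2))
E
python3 rel.py '(.590,.086,.207)'
```

```text
clock: 8.02
tcp_pos: [0.7491, 0.0426, 0.4697]
orientation: [0.263, 0.019, 0.965, 0.005]
wrist_force: [1.0, 0.6, 0.6]
finger_gap: 0.0001
grip_force: 0.0
clock: 8.43
tcp_pos: [0.5798, 0.0698, 0.3945]
orientation: [0.263, 0.019, 0.965, 0.005]
wrist_force: [0.5, -0.3, -0.5]
finger_gap: 0.0002
grip_force: 0.0
clock: 8.85
tcp_pos: [0.5493, 0.0749, 0.3812]
orientation: [0.264, 0.019, 0.964, 0.005]
wrist_force: [1.0, 0.6, -0.9]
finger_gap: -0.0001
grip_force: 0.0
tilt 30.6 cm to go, tool axes [ 5.41  0.9  17.07] F tool [-0.4  0.6  1.3] tcp [0.5493 0.0749 0.3812] [-0.01 -0.16 -0.28  0.92  0.01  0.03]
```

```bash
python3 -m inch '[2.7,0.45,0,0, 2.7,0.45,0,0, 0,0,3.5,0, 0,0,3.5,0, 0,0,3,0]'
python3 -m inch '[0,0,3,0, 0,0,2.5,0, 0,0,1.5,0, 0,0,0,0, 0,0,0,0]'; python3 rel.py '(.590,.086,.207)'
python3 - <<'E'
from h import *
a=shot('top')[120:260,150:390];b=shot('scene')[130:270,160:400]
cv2.imwrite('pics/pre.png',cv2.resize(np.vstack([a,b]),None,fx=2.1,fy=2.1,interpolation=cv2.INTER_CUBIC))
E
```

```text
clock: 9.27
tcp_pos: [0.5542, 0.0861, 0.2661]
orientation: [0.264, 0.019, 0.964, 0.005]
wrist_force: [-0.2, 0.4, 0.5]
finger_gap: 0.0004
grip_force: 0.0
clock: 9.68
tcp_pos: [0.5882, 0.0859, 0.2046]
orientation: [0.261, 0.019, 0.965, 0.005]
wrist_force: [0.6, 0.9, 0.6]
finger_gap: -0.0003
grip_force: 0.0
tilt 30.3 cm to go, tool axes [-0.27  0.02 -0.11] F tool [-0.8  0.9 -0.2] tcp [0.5882 0.0859 0.2046] [ 0.01 -0.   -0.58  0.47 -0.01  0.05]
```

View pics/pre.png

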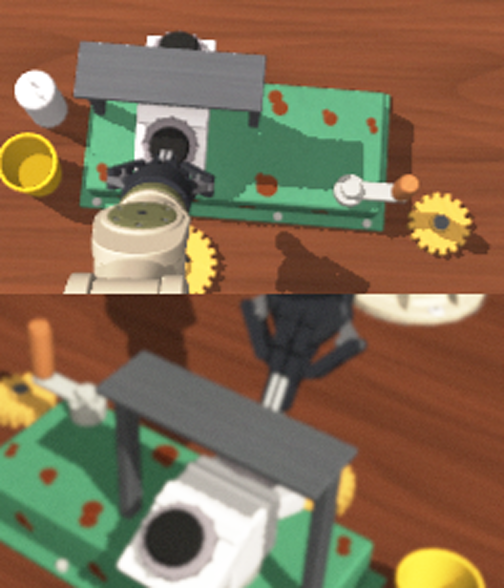

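The fingertips sit over the front crown: fingers at (170,155) and crown at (170,140) in the upper crop, with the guard clear. Now I'll advance gently.

```bash
python3 -m inch '[-0.2,0,0.8,0, 0,0,0.8,0, 0,0,0.6,0, 0,0,0.2,0, 0,0,0,0]'|sed -n '2p;4p'; python3 -m inch '[0,0,0.2,0, 0,0,0.2,0, 0,0,0.2,0, 0,0,0.1,0, 0,0,0,0]'|sed -n '2p;4p'; python3 rel.py '(.6105,.0854,.1725)'
```

```text
tcp_pos: [0.6005, 0.0861, 0.1843]
wrist_force: [-0.0, -1.0, 0.2]
tcp_pos: [0.6043, 0.0862, 0.179]
wrist_force: [-0.1, -1.4, -0.4]
tilt 30.3 cm to go, tool axes [-0.21 -0.07  0.87] F tool [ 0.3 -1.5  0.3] tcp [0.6043 0.0862 0.179 ] [ 0.01  0.05 -0.59  0.4  -0.01  0.05]
```

```bash
python3 -m inch '[-0.2,0,0.15,0, 0,0,0.15,0, 0,0,0.15,0, 0,0,0.15,0, 0,0,0,0]'|sed -n '2p;4p'; python3 rel.py '(.6105,.0854,.1725)';python3 -m inch '[0,0,0.1,0, 0,0,0.1,0, 0,0,0.1,0, 0,0,0.1,0, 0,0,0,0]'|sed -n '2p;4p'; python3 rel.py '(.6105,.0854,.1725)'
```

```text
tcp_pos: [0.6097, 0.086, 0.1756]
wrist_force: [-1.9, -0.0, 4.1]
tilt 30.4 cm to go, tool axes [ 0.08 -0.07  0.31] F tool [-0.5  0.  -4.5] tcp [0.6097 0.086  0.1756] [ 0.01  0.07 -0.59  0.39 -0.01  0.05]
tcp_pos: [0.6117, 0.086, 0.172]
wrist_force: [-0.1, -1.0, 5.1]
tilt 30.4 cm to go, tool axes [ 0.07 -0.06 -0.11] F tool [-2.6 -0.9 -4.5] tcp [0.6117 0.086  0.172 ] [ 0.01  0.07 -0.59  0.38 -0.01  0.05]
```

```bash
python3 -m inch '[0,0,0.1,0, 0,0,0.1,0, 0,0,0.1,0, 0,0,0,0, 0,0,0,0]'|sed -n '2p;4p'; python3 rel.py '(.6105,.0854,.1725)';python3 -m inch '[0,0,0.1,0, 0,0,0.1,0, 0,0,0.1,0, 0,0,0,0, 0,0,0,0]'|sed -n '2p;4p'; python3 rel.py '(.6105,.0854,.1725)'
```

```text
tcp_pos: [0.6132, 0.0859, 0.1694]
wrist_force: [-0.3, -1.1, 4.4]
tilt 30.4 cm to go, tool axes [ 0.07 -0.05 -0.4 ] F tool [-2. -1. -4.] tcp [0.6132 0.0859 0.1694] [ 0.01  0.08 -0.59  0.37 -0.01  0.05]
tcp_pos: [0.6144, 0.0859, 0.1674]
wrist_force: [-6.9, -1.2, 11.6]
tilt 30.4 cm to go, tool axes [ 0.07 -0.05 -0.64] F tool [ -0.   -1.2 -13.5] tcp [0.6144 0.0859 0.1674] [ 0.01  0.08 -0.59  0.37 -0.01  0.05]
```

```bash
python3 -m inch '[0,0,0.1,0, 0,0,0.1,0, 0,0,0,0, 0,0,0,0, 0,0,0,0]'|sed -n '2p;4p'; python3 rel.py '(.6105,.0854,.1725)'
```

```text
tcp_pos: [0.6152, 0.0858, 0.1661]
wrist_force: [-9.7, -2.5, 15.5]
tilt 30.4 cm to go, tool axes [ 0.08 -0.05 -0.79] F tool [  0.4  -2.5 -18.2] tcp [0.6152 0.0858 0.1661] [ 0.01  0.09 -0.59  0.36 -0.01  0.05]
```

```bash
python3 -m inch '[0,0,0.05,0, 0,0,0,0, 0,0,0,0, 0,0,0,0, 0,0,0,0]'|sed -n '2p;4p'; python3 rel.py '(.6105,.0854,.1725)';python3 -m inch '[0,0,0,0, 0,0,0,0, 0,0,0,0, 0,0,0,0, 0,0,0,0]'|sed -n '2p;4p'; python3 rel.py '(.6105,.0854,.1725)'
```

```text
tcp_pos: [0.6153, 0.0858, 0.1658]
wrist_force: [-10.7, -3.1, 15.5]
tilt 30.4 cm to go, tool axes [ 0.08 -0.05 -0.82] F tool [  1.3  -3.1 -18.8] tcp [0.6153 0.0858 0.1658] [ 0.01  0.09 -0.59  0.36 -0.01  0.05]
tcp_pos: [0.6154, 0.0859, 0.1658]
wrist_force: [-11.9, -1.8, 15.7]
tilt 30.4 cm to go, tool axes [ 0.08 -0.05 -0.82] F tool [  2.3  -1.9 -19.6] tcp [0.6154 0.0859 0.1658] [ 0.01  0.09 -0.59  0.36 -0.01  0.05]
```

The front cap is seated and was held at about 19 N for over 1 s. I'll back off and head to the crank grip with the fingers open.

```bash
python3 -m inch '[0,0,-0.5,0, 0,0,-1,0, 0,0,-2.5,0, 0,0,-3.5,0, 0,0,-3.5,0]'|sed -n '2p;4p'
python3 -m inch '[0,-3.5,-0.5,0, 0,-3.5,-0.5,0, 0,-3.5,-0.5,0, 0,-3.5,0,0, 0,-3.5,0,0]' 0.6 20|sed -n '2p;4p'
python3 -m inch '[0,-3.5,0,0, 0,-3.5,0,0, 0,-3,0,0, 0,-2,0,0, 0,0,0,0]'; python3 rel.py '(.583,-.217,.140)'
python3 - <<'E'
from h import *
print('hub',tri((203/2.8+130,128/2.8+130),(553/3.3+150,291/3.3+120)))
a=shot('top')[120:260,150:390];b=shot('scene')[100:240,110:350]
cv2.imwrite('pics/g.png',cv2.resize(np.vstack([a,b]),None,fx=2.1,fy=2.1,interpolation=cv2.INTER_CUBIC))
E
```

```text
tcp_pos: [0.5573, 0.0863, 0.2576]
wrist_force: [1.1, 0.4, -0.0]
tcp_pos: [0.5453, -0.0894, 0.2684]
wrist_force: [0.8, -0.4, -0.6]
clock: 14.78
tcp_pos: [0.5418, -0.2121, 0.2651]
orientation: [0.261, 0.021, 0.965, 0.005]
wrist_force: [0.7, -0.6, -0.1]
finger_gap: 0.0682
grip_force: 0.0
tilt 30.3 cm to go, tool axes [ 2.72 -0.59 12.88] F tool [-0.6 -0.6  0.5] tcp [ 0.5418 -0.2121  0.2651] [-0.67 -0.03 -0.43  0.74  0.32 -0.56]
hub (array([ 0.58247539, -0.15084643,  0.10872887]), np.float64(0.004692321875823131))
```

View pics/g.png

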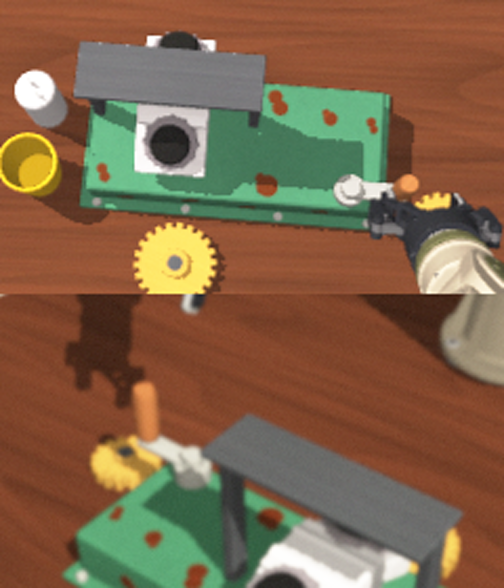

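```bash
python3 -m inch '[1.4,-0.3,0,0, 1.3,-0.3,0,0, 0,0,2,0, 0,0,2.5,0, 0,0,2.5,0]'|sed -n '2p;4p'; python3 -m inch '[0,0,2,0, 0,0,1.5,0, 0,0,1.3,0, 0,0,1,0, 0,0,0,0]'|sed -n '2p;4p';python3 rel.py '(.583,-.217,.140)'
```

```text
tcp_pos: [0.5546, -0.2119, 0.192]
wrist_force: [0.6, 0.1, -0.0]
tcp_pos: [0.5831, -0.2111, 0.1397]
wrist_force: [-0.2, -0.0, -0.2]
tilt 30.2 cm to go, tool axes [-0.03 -0.58 -0.04] F tool [ 0.2 -0.   0.1] tcp [ 0.5831 -0.2111  0.1397] [-0.62  0.15 -0.58  0.41  0.3  -0.51]
```

```bash
python3 -m inch '[0,-0.3,0,0, 0,-0.3,0,0, 0,0,0,0, 0,0,0,0, 0,0,0,0]'|sed -n '2p;4p';python3 rel.py '(.583,-.217,.140)'
python3 - <<'E'
from h import *
a=shot('scene')[120:200,130:230];cv2.imwrite('pics/g2.png',cv2.resize(a,None,fx=5,fy=5,interpolation=cv2.INTER_CUBIC))
E
```

```text
tcp_pos: [0.5836, -0.2201, 0.1428]
wrist_force: [-0.4, 0.2, 0.3]
tilt 30.4 cm to go, tool axes [0.2  0.3  0.21] F tool [ 0.2  0.2 -0.5] tcp [ 0.5836 -0.2201  0.1428] [-0.63  0.15 -0.57  0.41  0.3  -0.52]
```

View pics/g2.png

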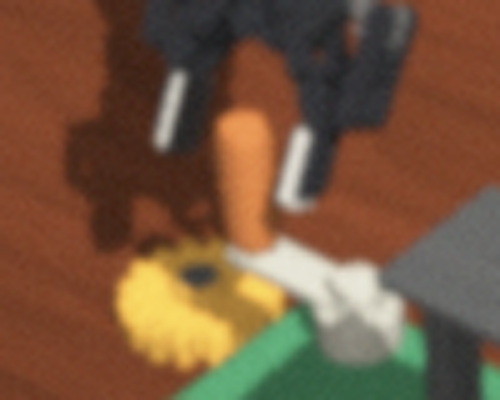

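The orange grip at (245,180) stands between the pads at (170,110) and (297,165). I'll close on it.

```bash
python3 -m inch '[0.1,0.2,0.2,0, 0,0,0,0, 0,0,0,0, 0,0,0,0, 0,0,0,0]' -1 30; python3 -m inch '[0,0,0,0, 0,0,0,0, 0,0,0,0, 0,0,0,0, 0,0,0,0]';python3 rel.py '(.583,-.217,.140)'
```

```text
clock: 16.6
tcp_pos: [0.5835, -0.2185, 0.1398]
orientation: [0.262, 0.019, 0.965, 0.004]
wrist_force: [-1.7, -2.7, 0.7]
finger_gap: 0.027
grip_force: 30.0
clock: 17.02
tcp_pos: [0.5836, -0.2186, 0.1399]
orientation: [0.262, 0.019, 0.965, 0.004]
wrist_force: [-1.8, -5.1, -0.2]
finger_gap: 0.0271
grip_force: 30.2
tilt 30.3 cm to go, tool axes [ 0.05  0.15 -0.04] F tool [ 1.4 -5.2 -0.8] tcp [ 0.5836 -0.2186  0.1399] [-0.63  0.15 -0.57  0.4   0.3  -0.52]
```

```bash
cat > arc.py <<'E'
from h import *
import sys
k=int(sys.argv[1]);n=20
s=get_state();q=s['orientation'];M=R.from_quat([*q[1:],q[0]]).as_matrix()
yaw=-.039;ex=np.array([np.cos(yaw),np.sin(yaw),0]);ey=np.array([-ex[1],ex[0],0])
T0=np.array([.5836,-.2192,.1399]);P=lambda t:T0+.065*(ey*(1-np.cos(t))-ex*np.sin(t))
p=s['tcp_pos']; d=p-(T0+.065*ey); print('r',np.hypot(*d[:2]).round(4),'th',np.degrees(np.arctan2(-d@ex,-d@ey)).round(1),'err',((P(np.pi*k/n)-p)*1000).round(1),'F',s['wrist_force'].round(1),'gap',s['finger_gap'],s['joint_pos'].round(2))
p=P(np.pi*k/n)
for i in range(k+1,k+6):
    print((100*M.T@(P(np.pi*i/n)-p)).round(2)); p=P(np.pi*i/n)
E
python3 arc.py 0
```

```text
r 0.0644 th 0.1 err [ 0.  -0.6  0. ] F [-1.8 -5.1 -0.2] gap 0.027096877703633834 [-0.63  0.15 -0.57  0.4   0.3  -0.52]
[ 0.88  0.08 -0.51]
[ 0.86  0.24 -0.5 ]
[ 0.82  0.39 -0.47]
[ 0.75  0.54 -0.43]
[ 0.67  0.67 -0.38]
```

```bash
python3 -m inch '[0.88,0.05,-0.51,0, 0.86,0.22,-0.5,0, 0.82,0.39,-0.47,0, 0.75,0.54,-0.43,0, 0.67,0.67,-0.38,0]'; python3 arc.py 5
```

```text
clock: 17.43
tcp_pos: [0.539, -0.1983, 0.14]
orientation: [0.262, 0.019, 0.965, 0.004]
wrist_force: [8.6, -4.6, -8.8]
finger_gap: 0.0272
grip_force: 32.2
r 0.0645 th 44.7 err [-0.6 -0.  -0.1] F [ 8.6 -4.6 -8.8] gap 0.02717339506537767 [-0.65  0.06 -0.68  0.39  0.31 -0.54]
[ 0.57  0.78 -0.32]
[ 0.46  0.87 -0.25]
[ 0.34  0.94 -0.18]
[ 0.21  0.99 -0.1 ]
[ 0.07  1.02 -0.02]
```

```bash
python3 -m inch '[0.57,0.78,-0.32,0, 0.46,0.87,-0.25,0, 0.34,0.94,-0.18,0, 0.21,0.99,-0.1,0, 0.07,1.02,-0.02,0]'; python3 arc.py 10
```

```text
clock: 17.85
tcp_pos: [0.5213, -0.1521, 0.1399]
orientation: [0.262, 0.019, 0.965, 0.003]
wrist_force: [2.9, -7.8, -5.0]
finger_gap: 0.0271
grip_force: 32.5
r 0.0649 th 89.6 err [-0.1  0.4 -0. ] F [ 2.9 -7.8 -5. ] gap 0.027108622497546885 [-0.58 -0.01 -0.75  0.37  0.28 -0.48]
[-0.06  1.02  0.06]
[-0.2   0.99  0.14]
[-0.33  0.94  0.21]
[-0.46  0.87  0.28]
[-0.57  0.77  0.35]
```

```bash
python3 -m inch '[-0.06,1.02,0.06,0, -0.2,0.99,0.14,0, -0.33,0.94,0.21,0, -0.46,0.87,0.28,0, -0.57,0.77,0.35,0]'; python3 arc.py 15
```

```text
clock: 18.27
tcp_pos: [0.5416, -0.1064, 0.1399]
orientation: [0.261, 0.019, 0.965, 0.004]
wrist_force: [-3.9, -7.5, -0.8]
finger_gap: 0.027
grip_force: 33.3
r 0.0654 th 134.8 err [ 0.4 -0.1  0. ] F [-3.9 -7.5 -0.8] gap 0.026998903517092332 [-0.46 -0.   -0.75  0.34  0.22 -0.36]
[-0.67  0.66  0.4 ]
[-0.75  0.53  0.45]
[-0.81  0.39  0.48]
[-0.86  0.23  0.5 ]
[-0.88  0.08  0.51]
```

```bash
python3 -m inch '[-0.67,0.66,0.4,0, -0.75,0.53,0.45,0, -0.81,0.39,0.48,0, -0.86,0.23,0.5,0, -0.88,0.08,0.51,0]'; python3 arc.py 20
```

```text
clock: 18.68
tcp_pos: [0.5878, -0.0885, 0.1397]
orientation: [0.261, 0.019, 0.965, 0.004]
wrist_force: [-7.9, -7.0, 4.1]
finger_gap: 0.0274
grip_force: 34.0
r 0.0657 th 179.2 err [ 0.8 -0.8  0.2] F [-7.9 -7.   4.1] gap 0.027353178349033475 [-0.37  0.07 -0.67  0.33  0.18 -0.29]
[-0.88 -0.08  0.51]
[-0.86 -0.24  0.49]
[-0.82 -0.39  0.47]
[-0.75 -0.54  0.43]
[-0.67 -0.67  0.38]
```

```bash
python3 -m inch '[-0.1,0,0.06,0, -0.1,0,0.06,0, 0,0,0,0, 0,0,0,0, 0,0,0,0]'; python3 arc.py 20|head -1
```

```text
clock: 19.1
tcp_pos: [0.5895, -0.0886, 0.1397]
orientation: [0.261, 0.019, 0.965, 0.005]
wrist_force: [-9.8, -4.5, 7.2]
finger_gap: 0.0272
grip_force: 34.3
r 0.0657 th -179.3 err [-0.8 -0.7  0.2] F [-9.8 -4.5  7.2] gap 0.027173628157069175 [-0.37  0.08 -0.67  0.33  0.18 -0.29]
```

```bash
python3 -m inch '[-0.1,0,0.06,0, -0.1,0,0.06,0, 0,0,0,0, 0,0,0,0, 0,0,0,0]'; python3 arc.py 20|head -1
```

```text
clock: 19.52
tcp_pos: [0.59, -0.0886, 0.1395]
orientation: [0.259, 0.02, 0.966, 0.004]
wrist_force: [-23.9, -3.8, 18.0]
finger_gap: 0.027
grip_force: 35.9
r 0.0658 th -178.9 err [-1.3 -0.7  0.4] F [-23.9  -3.8  18. ] gap 0.02701885576138947 [-0.37  0.08 -0.67  0.33  0.18 -0.29]
```

The force jumped to 24 N with no further motion, so the crank is at its stop. I'll release, back out, and go in front of the head with the fingers closed.

```bash
python3 -m inch '[0,0,0,0, 0,0,0,0, 0,0,0,0, 0,0,0,0, 0,0,0,0]' 0.6; python3 -m inch '[0,0,-1,0, 0,0,-2,0, 0,0,-3,0, 0,0,-3.5,0, 0,0,-3,0]'; python3 -m inch '[0,3.3,0,0, 0,3.5,0,0, 0,3.5,0,0, 0,3.5,0,0, 0,3.5,0,0]' -1 40|sed -n '2p;4p'; python3 -m inch '[0,0,0,0, 0,0,0,0, 0,0,0,0, 0,0,0,0, 0,0,0,0]'; python3 rel.py '(.590,.086,.207)'
python3 - <<'E'
from h import *
a=shot('top')[120:260,150:390];b=shot('scene')[130:270,160:400]
cv2.imwrite('pics/pre2.png',cv2.resize(np.vstack([a,b]),None,fx=2.1,fy=2.1,interpolation=cv2.INTER_CUBIC))
E
```

```text
clock: 19.93
tcp_pos: [0.5936, -0.088, 0.14]
orientation: [0.262, 0.018, 0.965, 0.006]
wrist_force: [0.1, -0.9, 0.0]
finger_gap: 0.0684
grip_force: 0.0
clock: 20.35
tcp_pos: [0.5291, -0.0879, 0.2498]
orientation: [0.262, 0.018, 0.965, 0.005]
wrist_force: [0.3, 0.2, 0.3]
finger_gap: 0.0682
grip_force: 0.0
tcp_pos: [0.5355, 0.0859, 0.2526]
wrist_force: [1.0, 0.3, -0.3]
clock: 21.18
tcp_pos: [0.536, 0.083, 0.2514]
orientation: [0.262, 0.02, 0.965, 0.005]
wrist_force: [-0.2, -0.3, 0.6]
finger_gap: -0.0002
grip_force: 0.0
tilt 30.4 cm to go, tool axes [-2.4   0.4   6.56] F tool [-0.1 -0.3 -0.6] tcp [0.536  0.083  0.2514] [ 0.01 -0.14 -0.58  0.6  -0.01  0.05]
```

View pics/pre2.png

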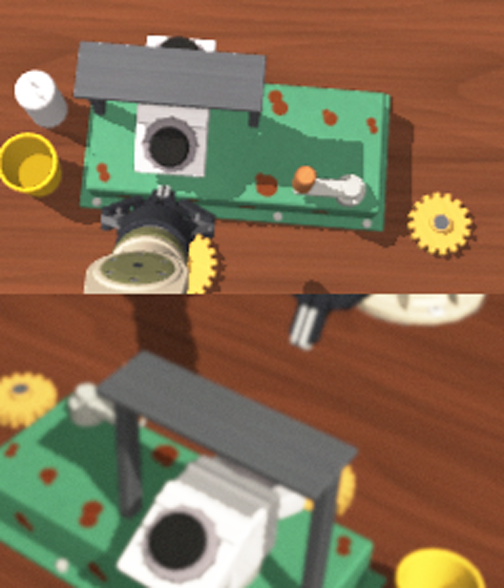

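The crank arm now points left, with the grip at (305,180), and the second cap faces me at (171,146) with the fingers ahead of it.

```bash
python3 -m inch '[-1.3,0.1,0,0, -1.3,0.2,0,0, 0,0,2.5,0, 0,0,2,0, 0,0,1.5,0]'|sed -n '2p;4p'; python3 -m inch '[0,0,0.7,0, 0,0,0.3,0, 0,0,0.2,0, 0,0,0,0, 0,0,0,0]'|sed -n '2p;4p'; python3 rel.py '(.6097,.086,.1756)'
```

```text
tcp_pos: [0.5894, 0.0852, 0.2117]
wrist_force: [0.0, -0.2, 0.6]
tcp_pos: [0.5952, 0.0864, 0.2035]
wrist_force: [-0.4, 0.0, -0.5]
tilt 30.4 cm to go, tool axes [ 0.16 -0.04  3.14] F tool [0.6 0.  0.2] tcp [0.5952 0.0864 0.2035] [ 0.01  0.01 -0.57  0.46 -0.01  0.05]
```

```bash
python3 -m inch '[0.1,0,0.4,0, 0,0,0.4,0, 0,0,0.3,0, 0,0,0.2,0, 0,0,0,0]'|sed -n '2p;4p'; python3 -m inch '[0,0,0.2,0, 0,0,0.2,0, 0,0,0.2,0, 0,0,0.1,0, 0,0,0,0]'|sed -n '2p;4p'; python3 rel.py '(.6097,.086,.1756)'
```

```text
tcp_pos: [0.6005, 0.0866, 0.1902]
wrist_force: [-0.5, 0.1, -0.1]
tcp_pos: [0.6041, 0.0865, 0.1844]
wrist_force: [-0.7, -0.4, 0.0]
tilt 30.3 cm to go, tool axes [-0.04 -0.05  1.04] F tool [ 0.5 -0.4 -0.4] tcp [0.6041 0.0865 0.1844] [ 0.01  0.05 -0.58  0.41 -0.01  0.05]
```

```bash
python3 -m inch '[0,0,0.1,0, 0,0,0.1,0, 0,0,0.1,0, 0,0,0.1,0, 0,0,0,0]'|sed -n '2p;4p'; python3 rel.py '(.6097,.086,.1756)'
```

```text
tcp_pos: [0.6061, 0.0865, 0.1811]
wrist_force: [0.6, -0.5, -0.2]
tilt 30.3 cm to go, tool axes [-0.03 -0.05  0.65] F tool [-0.4 -0.5  0.5] tcp [0.6061 0.0865 0.1811] [ 0.01  0.05 -0.58  0.4  -0.01  0.05]
```

```bash
python3 -m inch '[0,0,0.15,0, 0,0,0.15,0, 0,0,0.1,0, 0,0,0.1,0, 0,0,0,0]'|sed -n '2p;4p'; python3 rel.py '(.6097,.086,.1756)'; python3 -m inch '[0,0,0.1,0, 0,0,0.1,0, 0,0,0.1,0, 0,0,0,0, 0,0,0,0]'|sed -n '2p;4p'; python3 rel.py '(.6097,.086,.1756)'; python3 -m inch '[0,0,0.1,0, 0,0,0.1,0, 0,0,0.1,0, 0,0,0,0, 0,0,0,0]'|sed -n '2p;4p'; python3 rel.py '(.6152,.0858,.1661)'
```

```text
tcp_pos: [0.6088, 0.0865, 0.1771]
wrist_force: [-2.7, -0.4, 3.5]
tilt 30.4 cm to go, tool axes [-0.01 -0.05  0.18] F tool [ 0.5 -0.4 -4.4] tcp [0.6088 0.0865 0.1771] [ 0.01  0.06 -0.58  0.39 -0.01  0.05]
tcp_pos: [0.6103, 0.0865, 0.1744]
wrist_force: [-3.9, -0.2, 3.3]
tilt 30.4 cm to go, tool axes [-0.01 -0.05 -0.13] F tool [ 1.7 -0.2 -4.9] tcp [0.6103 0.0865 0.1744] [ 0.01  0.07 -0.59  0.39 -0.01  0.05]
tcp_pos: [0.6118, 0.0864, 0.1718]
wrist_force: [-2.8, -0.4, 3.7]
tilt 30.4 cm to go, tool axes [-0.01 -0.06  0.66] F tool [ 0.6 -0.4 -4.6] tcp [0.6118 0.0864 0.1718] [ 0.01  0.07 -0.59  0.38 -0.01  0.05]
```

```bash
python3 -m inch '[0,0,0.1,0, 0,0,0.1,0, 0,0,0.1,0, 0,0,0,0, 0,0,0,0]'|sed -n '2p;4p'; python3 rel.py '(.6152,.0858,.1661)'; python3 -m inch '[0,0,0.1,0, 0,0,0.1,0, 0,0,0,0, 0,0,0,0, 0,0,0,0]'|sed -n '2p;4p'; python3 rel.py '(.6152,.0858,.1661)'
```

```text
tcp_pos: [0.6133, 0.0864, 0.1692]
wrist_force: [-3.5, -2.1, 4.0]
tilt 30.4 cm to go, tool axes [-0.01 -0.06  0.36] F tool [ 0.9 -2.1 -5.2] tcp [0.6133 0.0864 0.1692] [ 0.01  0.08 -0.59  0.37 -0.01  0.05]
tcp_pos: [0.6141, 0.0864, 0.1679]
wrist_force: [-6.8, -2.9, 8.0]
tilt 30.4 cm to go, tool axes [-0.01 -0.06  0.21] F tool [  1.7  -3.  -10.3] tcp [0.6141 0.0864 0.1679] [ 0.01  0.08 -0.59  0.37 -0.01  0.05]
```

```bash
python3 -m inch '[0,0,0.1,0, 0,0,0.1,0, 0,0,0.1,0, 0,0,0,0, 0,0,0,0]'|sed -n '2p;4p'; python3 rel.py '(.6152,.0858,.1661)'
```

```text
tcp_pos: [0.6153, 0.0864, 0.1659]
wrist_force: [-13.1, -3.4, 14.2]
tilt 30.4 cm to go, tool axes [-0.   -0.06 -0.02] F tool [  4.   -3.5 -18.9] tcp [0.6153 0.0864 0.1659] [ 0.01  0.09 -0.59  0.36 -0.01  0.05]
```

```bash
python3 -m inch '[0,0,0.03,0, 0,0,0,0, 0,0,0,0, 0,0,0,0, 0,0,0,0]'|sed -n '2p;4p'; python3 -m inch '[0,0,0,0, 0,0,0,0, 0,0,0,0, 0,0,0,0, 0,0,0,0]'|sed -n '2p;4p'; python3 rel.py '(.6152,.0858,.1661)'
python3 -m inch '[0,0,-0.5,0, 0,0,-1,0, 0,0,-2.5,0, 0,0,-3.5,0, 0,0,-3.5,0]'|sed -n '2p;4p'; python3 -m inch '[0,0,-3.5,0, 0,0,-2,0, 0,0,0,0, 0,0,0,0, 0,0,0,0]'
python3 - <<'E'
from h import *
a=shot('top')[120:260,150:390];b=shot('scene')[130:270,160:400]
cv2.imwrite('pics/end.png',cv2.resize(np.vstack([a,b]),None,fx=2.1,fy=2.1,interpolation=cv2.INTER_CUBIC))
E
```

```text
tcp_pos: [0.6154, 0.0864, 0.1658]
wrist_force: [-13.2, -2.6, 14.8]
tcp_pos: [0.6154, 0.0864, 0.1657]
wrist_force: [-14.5, -3.0, 14.5]
tilt 30.4 cm to go, tool axes [-0.   -0.06 -0.04] F tool [  5.   -3.2 -19.9] tcp [0.6154 0.0864 0.1657] [ 0.01  0.09 -0.59  0.36 -0.01  0.05]
tcp_pos: [0.5589, 0.087, 0.259]
wrist_force: [1.2, 0.4, 0.3]
clock: 27.53
tcp_pos: [0.5323, 0.0868, 0.306]
orientation: [0.261, 0.018, 0.965, 0.005]
wrist_force: [0.6, -0.6, -0.6]
finger_gap: -0.0
grip_force: 0.0
```

View pics/end.png

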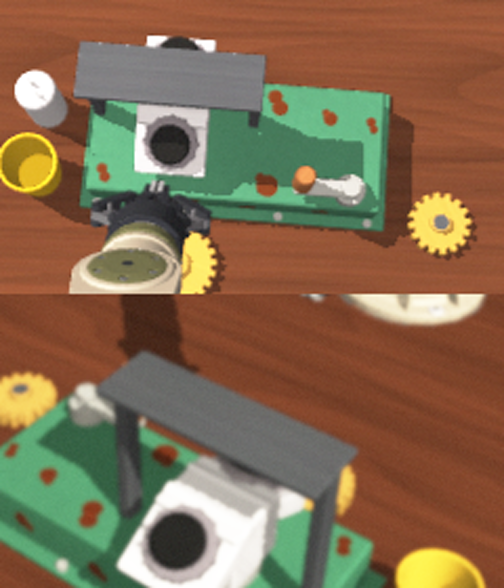

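The second cap at (171,143) is seated, the crank grip is still at (305,180) and the bystanders haven't moved.

```bash
python3 -c "
from workcell import env;print(env.hand_in())"
```

```text
the job is handed in; nothing more can be done
None
```

I pressed both caps home and held each at about 19 N for roughly 1 s, left the crank at its other stop with nothing else moved, and handed the job in at 27.5 s; to tilt the fingers I had to stretch the arm to its reach limit, where joint 3 read about 1.265 against the stated 1.26.

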